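# Push a stuck insert up out of a heating block

### The job

The steel insert is stuck in its well in the raised heating block. Push the bifold cover open until its two panels stand folded flat against each other, then take the push-out key, feel with its upturned pin for the access hole under the block, and push the insert up from below until it stands well proud (at least 12 mm up). Draw the key out from under the block and leave it standing upright on the bench, clear of the block, with the cover still folded, the insert still up and the glassware undisturbed.

Things in the scene. Friction and masses are not known exactly. Their poses are not given: they have to be found in the camera images.
- stand: Raised aluminium heating block, fixed: 80 mm along its x, 110 mm along its y, underside 59 mm and top face 98 mm above the bench, on four 12 mm posts at x = +-34, y = +-48 mm, open on all sides between the posts. Origin on the bench under its centre; x points from its front (robot side) to its back, y to the cover's hinge side, z up.
- well (a point): Centre of the mouth of the vertical 32 mm well in the middle of the block's top face, 98 mm above the bench; axes as the stand. The well goes straight down to the foot plate.
- foot (a point): Centre of the underside of the foot plate, 60 mm above the bench below the well; plate 8 mm thick. It has one round 11 mm access hole straight through. The hole's centre is at x = 0 but anywhere from y = -10 to +10 mm (stand axes) of this point, new each time, unseen, not measured: feel for it. A pin in the hole goes 8 mm higher than one meeting the plate, then meets the insert.
- insert (a joint): How far the insert has risen, m: 0 fully down (top 2 mm below the block's top face, so it cannot be gripped), at most 0.022. Steel plug, 31 mm diameter, 28 mm tall; it sticks with 5.5 N of friction plus its weight (about 1.2 N) and stays where it is left.
- insert_bottom (a point): Centre of the flat underside of the insert; 68 mm above the bench when fully down.
- cover (a joint): Angle of the bifold cover's first panel, rad: 0 flat over the block, 1.54 upright, both panels folded flat together (open). Starts as a tent. Two grey panels 50 mm long (stand y), 66 mm wide, 3 mm thick; first hinged on the block's +y edge 102 mm above the bench, second hinged to its end, its outer edge guided level along the block's top. Ridge at most 155 mm high. Stays where left.
- cover_edge (a point): Middle of the round black bead (7 mm thick, 66 mm long along the stand's x) on the second panel's outer edge, about 105 mm above the bench. Pushing it level along the stand's +y (about 3 N) folds the cover. At the start it is towards the stand's -y side; fully open it is near the hinge, at about y = +50 mm of the stand. Its axes turn with the panel.
- key_grip (a point): Centre of the push-out key's upright black handle, 150 mm above the key's underside; handle 16 mm along the key's x, 40 mm along its y, 50 mm tall. Below it a 10 mm shank on a round foot, 50 mm wide, 8 mm thick. A low arm (10 mm wide, 8 mm tall) runs on the bench along the key's +x to a 6 mm pin pointing up. 0.28 kg, stands by itself, z up.
- key_tip (a point): Top of the key's upturned pin: 85 mm along the key's +x from the shank's axis and 42 mm above the key's underside (the pin rises 34 mm above the arm).
- flask_a: Bystander: conical glass flask, 68 mm wide, 103 mm tall, origin at the centre of its underside.
- flask_b: Bystander: as flask_a.
- beaker: Bystander: glass beaker, 72 mm wide, 85 mm tall, origin at the centre of its underside.

How it is judged:
On the way, in this order (a step that is already met when the one before it is completed fails the run):
1. the cover is folded open (value of joint cover above 1.4 rad), for 0.2 s.
2. the insert has been pushed up at least 12 mm by the key's pin from below (value of joint insert above 0.012 m and distance between key_tip and insert_bottom below 0.02 m), for 0.1 s.
At the end, for the whole second after the job is handed in: Cover folded (first panel beyond 1.4 rad), insert at least 12 mm up, key standing upright (within 0.1 rad) on the bench, its pin and its handle each more than 60 mm level distance from the well's axis and not touching the block (value of joint cover above 1.4 rad and value of joint insert above 0.012 m and angle between key_grip's own z axis and vertical below 0.1 rad and height (world z) of key_grip below 0.156 m and horizontal distance between each of key_tip, key_grip and well above 0.06 m and not (contact force between key and stand above 0.1 N)).
It fails at once if a flask or the beaker is pushed more than 25 mm or tipped (distance of any of flask_a, flask_b, beaker from where it was at the start of the episode above 0.025 m or angle between any of flask_a, flask_b, beaker's own z axis and vertical above 0.5 rad).
It also fails if it takes over 64 s, if anything falls off the work surface, if the arm or the gripper's body presses on something with over 40 N, if the wrist force passes 120 N, or if a joint passes its speed limit or range.

### The arm

A 7-joint arm with a two-finger parallel gripper is mounted at the origin on the work surface. World frame = base frame: x ahead of the robot, y to its left, z up, the work surface at z = 0. Lengths are in m, angles in rad, forces in N, time in s.
With the tool pointing down it reaches from about 0.4 to 0.85 m from the base axis. Payload 10.4 kg.
Tool frame: the origin (TCP) lies at the very end of the fingers, on their centre line; the grasp point (between the pads) lies 19 mm behind it (ctrl.grip_depth is the distance from the TCP to the grasp point, in m); z points along the fingers, y is the line along which they close (so a half turn about z gives the same grasp; the last joint's range is limited). The gripper opens to 87 mm and grips with 3 to 60 N. Pads are 19 mm wide; open, the fingers measure 117 mm over their backs; the gripper's body (75 mm by 190 mm) begins 51 mm behind the grasp point.
Start: joints at [1.221, 0.332, -0.065, 1.46, 0.022, 1.35, -0.088], TCP at [0.201, -0.592, 0.223] pointing down, gripper open.
Joint ranges: [-2.6, 2.6], [-0.5, 2.12], [-1.47, 1.34], [0.16, 2.42], [-1.27, 4.41], [0.06, 2.06], [-2.6, 2.6]. Speed limits (rad/s): [2.22, 2.22, 2.79, 2.79, 3.14, 3.14, 3.14].

### API

Orientations are given as a rotation vector (axis times angle).
In Python, from workcell import ctrl gives the robot as it stands.
- The arm moves only by the tool arm_command, never from a script. Its argument "deltas" is a list of rows, each a list of 3 entries, a list of its own where there are three numbers: the shift along the tool's x, y, z in mm, then the turn, a rotation vector about the tool's x, y, z in degrees, then the opening, from 0 (shut) to 1 (fully open). A call has 1 to 10 rows; each row is the pose to reach, as a shift and turn from the pose commanded when the call began, along the tool's axes at that moment; what a row does not reach only later rows make up. A row lasts 1/12 s, in which the tool goes at most 41.7 mm and 7.16 degrees, less where a joint would pass 70% of its speed; a pose out of reach is approached as far as the arm can. A call with a gripper value outside its range is refused whole. The fingers move at their own pace and stop on an object; the grip force is fixed at half the most. Time passes only in rows, so rows that repeat a pose let the fingers close. It gives the time, the measured TCP pose, the force, the opening and the grip force at its end, in the units of the state.
- ctrl.state(): the state, without advancing time (a new reading comes with each control period).
- ctrl.snapshot(name): name is "side" or "top" or "wrist"; returns (picture, depth): 400x640x3 uint8, red, green, blue; 400x640 float32, m along the optical axis (not along the pixel's ray), 0 where there is no reading.
- ctrl.camera_info(name): a dict with "fx", "fy", "cx", "cy" (pixels), "rvec" (rotation vector, rad) and "tvec" (3), from world to camera coordinates, as OpenCV has them. Camera axes: x right, y down, z forward; pixel columns grow to the right and rows downward; lengths in m; the calibration is good to about 2 mm. A picture is of the moment at which its call begins: read the wrist's pose just before it. camera_info takes no time and is no camera call; for the wrist camera it gives the pose at the moment of the call.
- ctrl.job_done(): hands the job in; it is judged then, once.
The state is a dict: "t": time; "qpos": joint angles; "dq": joint speeds; "joint_torque": joint torques, N m; "eef_pos": TCP position; "tool_rot": TCP orientation; "ft_force": force on the tool from outside, world axes, zero at the start; "moment": the same for the moment, N m; "width": finger opening in m; "grasp_force": force on a finger pad.
Only numpy, scipy, OpenCV 4.12 (cv2) and the standard library are available. Lean on these libraries where they do the work, as an engineer would, in place of code of your own. Each camera call takes 0.05 s, during which the arm holds its last target. There are 200 camera calls.

## Working session

There is one attempt and no reset: what is moved stays moved. The work goes in short steps, Python scripts to look and compute and a tool call to move; the robot and the scene stay as the last step left them, time stands still between calls to the robot, and variables do not carry over. Pictures are saved under pics/ and viewed, at most 10 in all, crops included, and the job is handed in when it is done.

Besides the shell and the picture viewer there is one more tool, called after ">>>" as name(argument=value, ...) on one line, values as JSON. arm_command: Moves the arm, as the interface text tells. Its arguments: {"type":"object","properties":{"deltas":{"type":"array","items":{"type":"array"}}},"required":["deltas"]}

```bash
ls; mkdir -p pics; cat > h.py <<'E'
import numpy as np,cv2
from scipy.spatial.transform import Rotation as R
from workcell import ctrl
def cam(n):
    c=ctrl.camera_info(n);return c,R.from_rotvec(c['rvec']).as_matrix(),np.array(c['tvec'])
def snap(n,f=None):
    p=cam(n);im,d=ctrl.snapshot(n)
    if f: cv2.imwrite('pics/'+f,im[:,:,::-1])
    return im,d,p
def pts(d,p):
    c,Rm,t=p;v,u=np.mgrid[:d.shape[0],:d.shape[1]]
    P=np.stack([(u-c['cx'])/c['fx']*d,(v-c['cy'])/c['fy']*d,d],-1)
    return (P-t)@Rm   # world
def ray(u,v,z,p):
    c,Rm,t=p;o=-Rm.T@t;r=Rm.T@np.array([(u-c['cx'])/c['fx'],(v-c['cy'])/c['fy'],1]);return o+r*(z-o[2])/r[2]
E
python3 - <<'E'
from h import *
for n in('top','side'):
    im,d,p=snap(n,n+'0.png');np.savez('pics/'+n+'0.npz',im=im,d=d)
    print(n,-p[1].T@p[2],p[1][2])
s=ctrl.state();print(s)
E
```

```text
pics
top [0.49519346 0.04557325 1.09636664] [ 0.04636555 -0.01541305 -0.99880562]
side [0.20423716 0.8612265  0.64472368] [ 0.33118683 -0.79607625 -0.50653517]
{'t': 0.1, 'qpos': array([ 1.22139281,  0.33280033, -0.0646925 ,  1.46083142,  0.02157227,
        1.34990207, -0.08848765]), 'dq': array([ 6.94734610e-04, -4.71792665e-05,  9.28506173e-04, -9.90090507e-04,
        2.15544463e-03, -6.82629736e-04,  6.58524328e-04]), 'joint_torque': array([ 1.74444911e-03, -6.24543142e+01,  2.50221690e-02, -3.90719211e+01,
       -6.13156054e-02,  3.65367474e-02,  2.17950458e-05]), 'eef_pos': array([ 0.20052964, -0.59160118,  0.22185106]), 'tool_rot': array([-3.09853196e+00, -5.10888760e-01,  3.66766069e-04]), 'ft_force': array([-0.76931597,  0.24443407,  0.17884505]), 'moment': array([-0.04140514, -0.03948167,  0.05302255]), 'grasp_force': 0.0, 'width': 0.08699437069436647}
```

```bash
python3 -c "
import cv2,numpy as np
print(cv2.imread('pics/top0.png').shape)"
```

```text
(400, 640, 3)
```

View pics/top0.png

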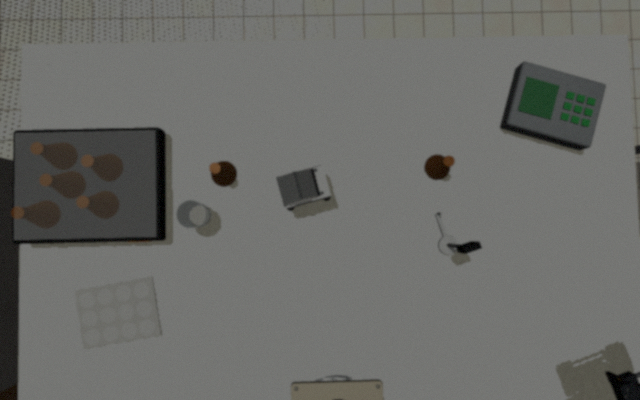

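View pics/side0.png

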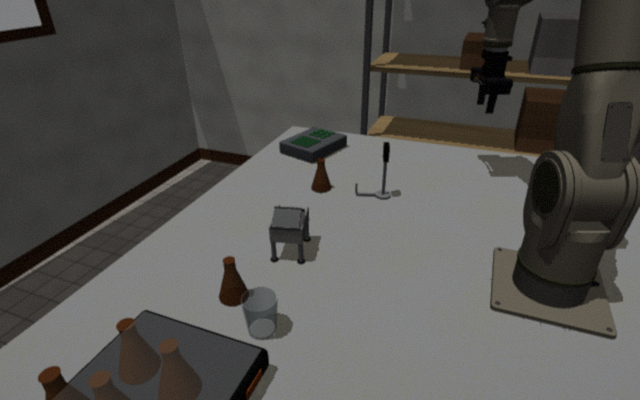

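Top view: stand at about (305,187), with the tent cover left and bare block top on the right; key foot at (447,245) with its pin at (437,214); flasks at (224,174) and (438,167); beaker at (195,213). Side view agrees.

```bash
python3 - <<'E'
from h import *
a=np.load('pics/top0.npz');im,d=a['im'],a['d'];p=cam('top');P=pts(d,p)
b=np.load('pics/side0.npz');ps=cam('side');Q=pts(b['d'],ps)
def box(P,x0,x1,y0,y1,z0,z1):
    m=(P[...,0]>x0)&(P[...,0]<x1)&(P[...,1]>y0)&(P[...,1]<y1)&(P[...,2]>z0)&(P[...,2]<z1)
    return m
for n,(u,v) in dict(stand=(305,187),foot=(447,245),pin=(437,214),fa=(224,174),fb=(438,167),bk=(195,213)).items():
    print(n,ray(u,v,0,p).round(3),P[v,u].round(3))
c=ray(305,187,.1,p)
for nm,PP in(('top',P),('side',Q)):
    for z0,z1 in((.088,.108),(.108,.17),(.02,.17)):
        m=box(PP,c[0]-.1,c[0]+.1,c[1]-.1,c[1]+.1,z0,z1);q=PP[m]
        if len(q)<5: continue
        r=cv2.minAreaRect((q[:,:2]*1000).astype(np.float32));print(nm,z0,len(q),r,q.max(0).round(3),q.min(0).round(3))
f=ray(447,245,.004,p)
for z0,z1 in((.1,.2),(.02,.1),(.125,.2)):
  for nm,PP in(('top',P),('side',Q)):
    m=box(PP,f[0]-.12,f[0]+.1,f[1]-.1,f[1]+.1,z0,z1);m&=~box(PP,.55,.9,-.3,0,0,.2) if z0>.05 else True
    q=PP[m]
    if len(q)<3: continue
    print(nm,z0,len(q),cv2.minAreaRect((q[:,:2]*1000).astype(np.float32)),q.max(0).round(3))
i=cv2.resize(im[140:270,260:480],None,fx=3.6,fy=3.6,interpolation=cv2.INTER_CUBIC)
cv2.imwrite('pics/crop0.png',np.clip(i[:,:,::-1]*1.8,0,255))
E
```

```text
stand [0.608 0.07  0.   ] [0.595 0.068 0.121]
foot [ 0.45  -0.293  0.   ] [ 0.451 -0.289  0.012]
pin [ 0.531 -0.269  0.   ] [ 0.53  -0.265  0.014]
fa [0.646 0.278 0.   ] [0.637 0.265 0.061]
fb [ 0.653 -0.276  0.   ] [ 0.644 -0.258  0.061]
bk [0.546 0.354 0.   ] [0.546 0.353 0.002]
top 0.088 714 ((601.8876953125, 72.88682556152344), (80.92825317382812, 112.74718475341797), 14.465617179870605) [0.653 0.135 0.108] [0.551 0.01  0.09 ]
top 0.108 928 ((599.0380859375, 83.13809204101562), (66.31724548339844, 84.44779205322266), 14.274177551269531) [0.641 0.13  0.139] [0.56  0.036 0.108]
top 0.02 1688 ((601.8876953125, 72.88682556152344), (80.92825317382812, 112.74718475341797), 14.465617179870605) [0.653 0.135 0.139] [0.55  0.009 0.028]
side 0.088 420 ((601.0262451171875, 72.62911987304688), (80.34953308105469, 118.76079559326172), 13.889171600341797) [0.653 0.136 0.108] [0.551 0.008 0.088]
side 0.108 477 ((595.4021606445312, 96.706787109375), (66.223388671875, 58.282291412353516), 13.924220085144043) [0.63  0.128 0.135] [0.559 0.061 0.108]
side 0.02 1463 ((601.04150390625, 72.7544250488281
[... 348 characters left out ...]
8798828) [ 0.462 -0.269  0.174]
top 0.02 42 ((490.90277099609375, -279.299072265625), (91.2994384765625, 6.7058424949646), 15.660018920898438) [ 0.535 -0.264  0.098]
side 0.02 88 ((488.9339599609375, -278.0314025878906), (92.85652923583984, 13.371542930603027), 16.75318145751953) [ 0.534 -0.258  0.1  ]
top 0.125 229 ((451.1637268066406, -292.1844177246094), (16.666988372802734, 40.483642578125), 17.060977935791016) [ 0.464 -0.271  0.177]
side 0.125 122 ((449.9728698730469, -291.7076110839844), (15.987004280090332, 44.54847717285156), 18.037250518798828) [ 0.462 -0.269  0.174][ WARN:0@0.538] global loadsave.cpp:1063 imwrite_ Unsupported depth image for selected encoder is fallbacked to CV_8U.
```

View pics/crop0.png

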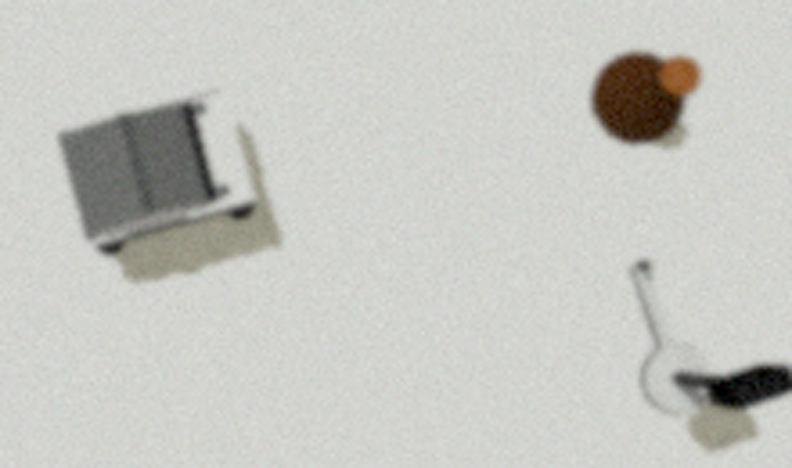

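```bash
cat >> h.py <<'E'
S=np.array([.6015,.0728]);YAW=14.1
def s2w(x,y):
    a=np.radians(YAW);return S+[x*np.cos(a)-y*np.sin(a),x*np.sin(a)+y*np.cos(a)]
def goto(x,y,z,az):  # delta so tool points down with tool y at az deg
    s=ctrl.state();T=R.from_rotvec(s['tool_rot']);a=np.radians(az)
    yy=np.array([np.cos(a),np.sin(a),0]);zz=np.array([0,0,-1.]);xx=np.cross(yy,zz)
    G=R.from_matrix(np.stack([xx,yy,zz],1))
    print('shift mm',(T.inv().apply(np.array([x,y,z])-s['eef_pos'])*1000).round(1),'turn',np.degrees((T.inv()*G).as_rotvec()).round(1))
def inst():
    s=ctrl.state();T=R.from_rotvec(s['tool_rot']).as_matrix();d=s['eef_pos'][:2]-S;a=np.radians(YAW)
    print('stand xy mm',(1000*np.array([[np.cos(a),np.sin(a)],[-np.sin(a),np.cos(a)]])@d).round(1),'z',round(s['eef_pos'][2]*1e3,1),'yaz',np.degrees(np.arctan2(T[1,1],T[0,1])).round(1),'F',s['ft_force'].round(2),'t',s['t'])
E
python3 - <<'E'
from h import *
print(s2w(0,-.065),s2w(0,-.04));goto(*s2w(0,-.065),.24,14.1);inst()
p=cam('top');print(ray(315.6,181.7,.105,p))
E
```

```text
[0.61733498 0.00975832] [0.6112446  0.03400512]
shift mm [ 587.8 -435.7  -17.6] turn [ -0.1  -0.1 -85.4]
stand xy mm [-550.7 -546.7] z 221.9 yaz -71.3 F [-0.77  0.24  0.18] t 0.1
[0.60882268 0.04294284 0.105     ]
```

>>> arm_command(deltas=[[[20,-15,-18],[0,0,-4],0],[[50,-37,-18],[0,0,-9],0],[[80,-59,-18],[0,0,-14],0],[[110,-81,-18],[0,0,-19],0],[[140,-104,-18],[0,0,-24],0],[[170,-126,-18],[0,0,-29],0],[[200,-148,-18],[0,0,-34],0],[[230,-170,-18],[0,0,-39],0],[[260,-193,-18],[0,0,-44],0],[[290,-215,-18],[0,0,-49],0]])

```text
t: 0.93
eef_pos: [0.4068, -0.2934, 0.2404]
tool_rot: [-2.605, -1.756, 0.001]
ft_force: [-0.0, -0.3, -0.5]
width: 0.0283
grasp_force: 0.0
```

```bash
python3 - <<'E'
from h import *
goto(*s2w(0,-.065),.24,14.1);inst()
E
```

```text
shift mm [3.60e+02 8.15e+01 3.00e-01] turn [ -0.    0.  -36.1]
stand xy mm [-278.1 -307.7] z 240.4 yaz -22.0 F [-0.04 -0.34 -0.54] t 0.9333
```

>>> arm_command(deltas=[[[36,8,0],[0,0,-5],0],[[76,17,0],[0,0,-10],0],[[116,26,0],[0,0,-15],0],[[156,35,0],[0,0,-20],0],[[196,44,0],[0,0,-25],0],[[236,53,0],[0,0,-30],0],[[276,62,0],[0,0,-36],0],[[316,72,0],[0,0,-36],0],[[345,78,0],[0,0,-36],0],[[360,82,0],[0,0,-36],0]])

```text
t: 1.77
eef_pos: [0.6195, 0.0116, 0.2398]
tool_rot: [-1.933, -2.474, -0.002]
ft_force: [-0.2, -0.2, 0.3]
width: 0.0004
grasp_force: 0.0
```

```bash
python3 - <<'E'
from h import *
goto(*s2w(0,-.065),.102,14.1);inst()
im,d,p=snap('wrist','w1.png');P=pts(d,p);q=P.reshape(-1,3)
m=(q[:,2]>.09)&(q[:,2]<.108)&(np.linalg.norm(q[:,:2]-S,axis=1)<.09)
q=q[m];print(len(q),np.median(q[:,2]),cv2.minAreaRect((q[:,:2]*1000).astype(np.float32)))
E
```

```text
shift mm [ -1.6  -2.5 137.8] turn [-0.  -0.1 -0.1]
stand xy mm [  2.5 -63.7] z 239.8 yaz 14.0 F [-0.19 -0.23  0.3 ] t 1.7667
4661 0.09968764432941202 ((602.4298095703125, 71.05103302001953), (80.36857604980469, 112.93511199951172), 14.116644859313965)
```

View pics/w1.png

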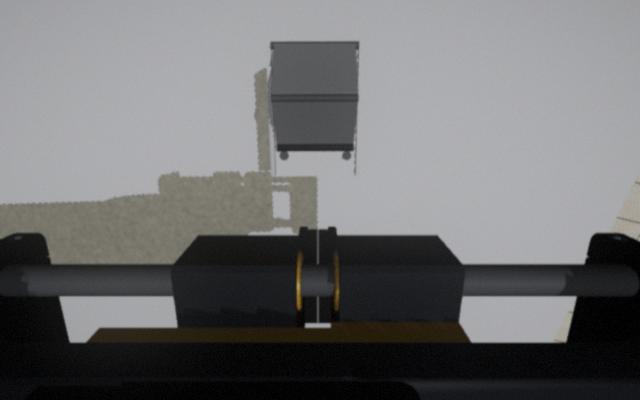

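The wrist view shows the cover ahead of the closed fingers, bead at row ~147 and columns 275–355. It confirms the stand pose to about 2 mm. Next I go down beside the bead and push.

>>> arm_command(deltas=[[[-2,-2,35],[0,0,0],0],[[-2,-2,70],[0,0,0],0],[[-2,-2,105],[0,0,0],0],[[-2,-2,130],[0,0,0],0],[[-2,-2,137],[0,0,0],0],[[-2,-2,137],[0,0,0],0],[[6,-2,137],[0,0,0],0],[[14,-2,137],[0,0,0],0],[[22,-2,137],[0,0,0],0],[[22,-2,137],[0,0,0],0]])

```text
t: 2.65
eef_pos: [0.6117, 0.0307, 0.1052]
tool_rot: [1.936, 2.473, 0.003]
ft_force: [-0.1, 0.1, -0.5]
width: 0.0005
grasp_force: 0.0
```

```bash
sed -i 's/S=np.array.*;YAW/S=np.array([.6018,.0722]);YAW/' h.py; python3 - <<'E'
from h import *
inst()
E
```

```text
stand xy mm [ -0.5 -42.7] z 105.2 yaz 13.9 F [-0.06  0.15 -0.49] t 2.65
```

>>> arm_command(deltas=[[[8,0,2],[0,0,0],0],[[16,0,2],[0,0,0],0],[[24,0,2],[0,0,0],0],[[32,0,2],[0,0,0],0],[[40,0,2],[0,0,0],0],[[48,0,2],[0,0,0],0],[[56,0,2],[0,0,0],0],[[62,0,2],[0,0,0],0],[[68,0,2],[0,0,0],0],[[68,0,2],[0,0,0],0]])

```text
t: 3.48
eef_pos: [0.5949, 0.0956, 0.1017]
tool_rot: [-1.938, -2.472, -0.001]
ft_force: [0.0, -0.3, -0.1]
width: 0.0002
grasp_force: 0.0
```

```bash
python3 - <<'E'
from h import *
inst()
im,d,p=snap('top','t2.png');q=pts(d,p).reshape(-1,3)
np.savez('pics/top2.npz',im=im,d=d)
E
```

```text
stand xy mm [-1.  24.4] z 101.7 yaz 13.8 F [ 0.05 -0.25 -0.1 ] t 3.4833
```

>>> arm_command(deltas=[[[4,0,0],[0,0,0],0],[[8,0,0],[0,0,0],0]])

```text
t: 3.7
eef_pos: [0.5936, 0.1011, 0.1015]
tool_rot: [1.941, 2.47, -0.0]
ft_force: [-0.4, -1.1, -0.6]
width: 0.0008
grasp_force: 0.3
```

```bash
python3 - <<'E'
from h import *
inst()
im,d,p=snap('side');q=pts(d,p).reshape(-1,3)
im2,_,_=snap('wrist')
i=cv2.resize(im[170:290,240:360],(480,480),interpolation=cv2.INTER_CUBIC)
j=cv2.resize(im2,(640,400))[:400,:,:]
c=np.zeros((480,780,3),np.uint8);c[:,:480]=i;c[:188,480:]=cv2.resize(im2,(300,188));cv2.imwrite('pics/c3.png',c[:,:,::-1])
E
```

```text
stand xy mm [-0.9 30. ] z 101.5 yaz 13.7 F [-0.38 -1.13 -0.65] t 3.7
```

View pics/c3.png

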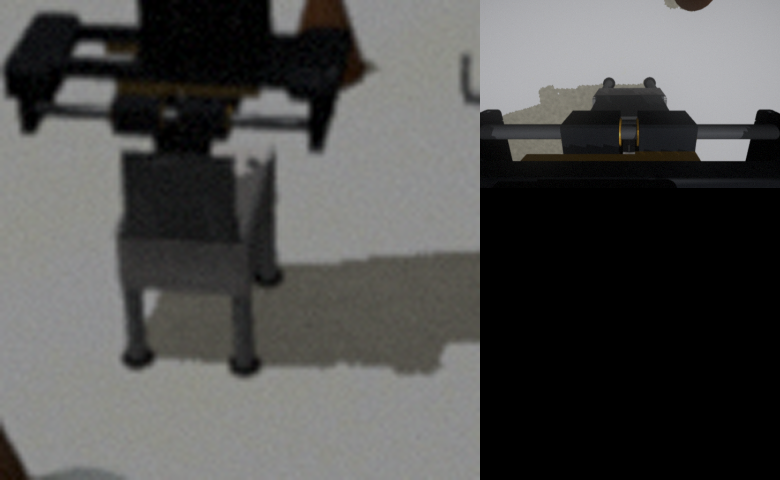

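The side crop shows the first panel nearly upright, from (125,155) to (235,240), with the finger behind it. I keep pushing until it stops.

>>> arm_command(deltas=[[[4,0,0],[0,0,0],0],[[7,0,0],[0,0,0],0],[[10,0,0],[0,0,0],0],[[10,0,0],[0,0,0],0]])

```text
t: 4.13
eef_pos: [0.5928, 0.1044, 0.1016]
tool_rot: [1.943, 2.46, -0.009]
ft_force: [4.5, -18.2, 2.8]
width: 0.0003
grasp_force: 9.3
```

```bash
python3 - <<'E'
from h import *
inst()
E
```

```text
stand xy mm [-0.9 33.4] z 101.6 yaz 13.4 F [  4.54 -18.18   2.84] t 4.1333
```

>>> arm_command(deltas=[[[-8,0,0],[0,0,0],0],[[-25,0,0],[0,0,0],0],[[-40,0,-10],[0,0,0],0.3],[[-50,0,-40],[0,0,0],0.6],[[-60,0,-80],[0,0,0],0.7],[[-80,0,-115],[0,0,0],0.7],[[-110,0,-135],[0,0,0],0.7],[[-110,0,-135],[0,0,0],0.7]])

```text
t: 4.8
eef_pos: [0.6202, -0.0018, 0.2417]
tool_rot: [1.944, 2.458, 0.004]
ft_force: [0.6, -1.4, -0.0]
width: 0.0326
grasp_force: 0.0
```

```bash
python3 - <<'E'
from h import *
inst()
im,d,p=snap('side');q=pts(d,p).reshape(-1,3)
im2,d2,p2=snap('top');q2=pts(d2,p2).reshape(-1,3)
a=np.radians(YAW);M=np.array([[np.cos(a),np.sin(a)],[-np.sin(a),np.cos(a)]])
for Q in(q,q2):
    xy=(Q[:,:2]-S)@M.T*1000
    m=(abs(xy[:,0])<45)&(abs(xy[:,1])<80)&(Q[:,2]>.11)&(Q[:,2]<.17)
    if m.sum(): print(m.sum(),np.percentile(xy[m],[2,50,98],axis=0).round(1).tolist(),Q[m,2].max())
goto(.4505,-.292,.24,16.8)
E
```

```text
stand xy mm [ -0.1 -76.3] z 241.7 yaz 13.3 F [ 0.65 -1.44 -0.03] t 4.8
487 [[-33.3, 49.3], [-1.2, 55.6], [30.7, 59.0]] 0.15378119435192084
131 [[-32.9, 48.3], [-1.3, 51.1], [30.9, 55.7]] 0.1581916629861819
shift mm [-247.7 -231.9   -2.9] turn [ 0.1  0.  -3.2]
```

>>> arm_command(deltas=[[[-15,-14,0],[0,0,0],0.7],[[-43,-40,0],[0,0,-1],0.7],[[-71,-66,-3],[0,0,-1],0.7],[[-99,-92,-3],[0,0,-2],0.7],[[-127,-118,-3],[0,0,-3],0.7],[[-155,-145,-3],[0,0,-3],0.7],[[-183,-171,-3],[0,0,-3],0.7],[[-211,-197,-3],[0,0,-3],0.7],[[-239,-223,-3],[0,0,-3],0.7],[[-248,-232,-3],[0,0,-3],0.7]])

```text
t: 5.73
eef_pos: [0.4471, -0.2959, 0.2384]
tool_rot: [-1.881, -2.514, 0.003]
ft_force: [0.3, -0.3, -0.3]
width: 0.0611
grasp_force: 0.0
```

```bash
python3 - <<'E'
from h import *
inst()
im,d,p=snap('wrist');Q=pts(d,p)
K=np.array([.4505,-.292])
q=Q.reshape(-1,3)
m=(q[:,2]>.12)&(q[:,2]<.18)&(np.linalg.norm(q[:,:2]-K,axis=1)<.05)
if m.sum()>5: print('wrist handle',m.sum(),cv2.minAreaRect((q[m][:,:2]*1000).astype(np.float32)))
m=(q[:,2]>.02)&(q[:,2]<.05)&(np.linalg.norm(q[:,:2]-K,axis=1)<.12)
if m.sum()>5: print('pin',m.sum(),np.median(q[m],0))
goto(.4505,-.292,.131,16.8)
cv2.imwrite('pics/w4.png',im[:,:,::-1])
E
```

```text
stand xy mm [-239.7 -319.3] z 238.4 yaz 16.4 F [ 0.29 -0.32 -0.29] t 5.7333
wrist handle 1507 ((450.7857971191406, -294.2493896484375), (15.911089897155762, 39.78299331665039), 16.649517059326172)
pin 89 [ 0.52953852 -0.27075358  0.03549348]
shift mm [  2.9   4.8 107.3] turn [-0.1 -0.  -0.5]
```

View pics/w4.png

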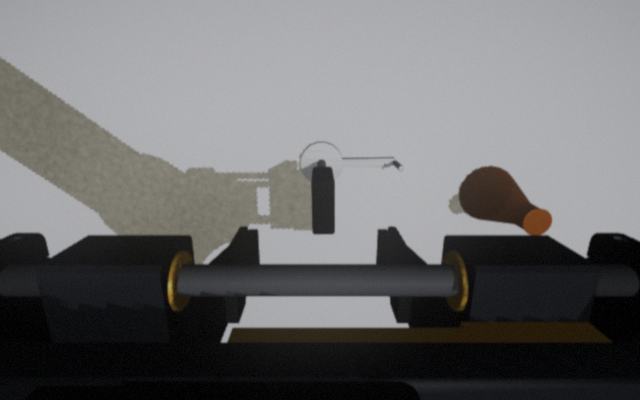

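Handle at (322,200), pin at (395,163), open fingers on either side; all in line for grasping.

>>> arm_command(deltas=[[[2,5,10],[0,0,0],0.7],[[2,5,40],[0,0,0],0.7],[[2,5,70],[0,0,0],0.7],[[2,5,95],[0,0,0],0.7],[[2,5,107],[0,0,0],0.7],[[2,5,107],[0,0,0],0.7],[[2,5,107],[0,0,0],0.1],[[2,5,107],[0,0,0],0],[[2,5,107],[0,0,0],0],[[2,5,107],[0,0,0],0]])

```text
t: 6.62
eef_pos: [0.4556, -0.2884, 0.1339]
tool_rot: [1.873, 2.519, 0.0]
ft_force: [0.1, -0.6, 0.0]
width: 0.0418
grasp_force: 0.0
```

>>> arm_command(deltas=[[[0,0,0],[0,0,0],0],[[0,0,0],[0,0,0],0],[[0,0,0],[0,0,0],0],[[0,0,0],[0,0,0],0]])

```text
t: 6.95
eef_pos: [0.4545, -0.2885, 0.1327]
tool_rot: [-1.875, -2.52, 0.001]
ft_force: [-2.1, -1.9, -1.0]
width: 0.016
grasp_force: 30.3
```

```bash
python3 - <<'E'
from h import *
inst();print(ctrl.state()['eef_pos'])
goto(*s2w(-.165,0),.21,14.1)
goto(*s2w(-.165,0),.14,14.1)
E
```

```text
stand xy mm [-230.8 -313.9] z 132.7 yaz 16.7 F [-2.09 -1.87 -0.96] t 6.95
[ 0.4544675  -0.28850731  0.13266617]
shift mm [310.6  79.9 -77.5] turn [-0.   0.   2.6]
shift mm [310.6  79.9  -7.5] turn [-0.   0.   2.6]
```

>>> arm_command(deltas=[[[0,0,-10],[0,0,0],0],[[25,6,-12],[0,0,1],0],[[60,15,-12],[0,0,1],0],[[98,25,-12],[0,0,2],0],[[136,35,-12],[0,0,3],0],[[174,45,-12],[0,0,3],0],[[212,55,-12],[0,0,3],0],[[250,65,-12],[0,0,3],0],[[288,74,-12],[0,0,3],0],[[310,80,-12],[0,0,3],0]])

```text
t: 7.78
eef_pos: [0.4416, 0.0362, 0.1453]
tool_rot: [1.935, 2.474, 0.001]
ft_force: [1.2, 0.3, -1.6]
width: 0.0161
grasp_force: 30.0
```

>>> arm_command(deltas=[[[0,0,0],[0,0,0],0],[[0,0,0],[0,0,0],0],[[0,0,0],[0,0,0],0]])

```text
t: 8.03
eef_pos: [0.4423, 0.0312, 0.1448]
tool_rot: [1.94, 2.47, -0.001]
ft_force: [-0.5, -0.7, -2.0]
width: 0.0163
grasp_force: 30.0
```

```bash
cat > look.py <<'E'
from h import *
inst()
a=np.radians(YAW);M=np.array([[np.cos(a),np.sin(a)],[-np.sin(a),np.cos(a)]])
T=ctrl.state()['eef_pos'][:2]
for n in('top','side','wrist'):
    im,d,p=snap(n);np.savez('pics/L_%s.npz'%n,im=im,d=d);q=pts(d,p).reshape(-1,3)
    xy=(q[:,:2]-S)@M.T*1000; t=M@(T-S)*1000; z=q[:,2]*1000
    m=(z>88)&(z<106)&(abs(xy[:,0])<50)&(abs(xy[:,1])<70)
    if m.sum()>20:
        r=cv2.minAreaRect(xy[m].astype(np.float32));print(n,'block',m.sum(),r)
    m=(z>22)&(z<60)&(abs(xy[:,0]-t[0]-85)<12)&(abs(xy[:,1]-t[1])<15)
    if m.sum()>2: print(n,'pin-tcp',m.sum(),(np.median(xy[m],0)-t).round(1),'zmax',z[m].max().round(1))
    m=(z>5)&(z<24)&(np.hypot(*(xy-t).T)<40)
    if m.sum()>9:
        r=cv2.minEnclosingCircle((xy[m]-t).astype(np.float32));print(n,'foot-tcp',m.sum(),r,np.median(z[m]))
    m=(z>8)&(z<26)&(abs(xy[:,0]-t[0]-55)<25)&(abs(xy[:,1]-t[1])<20)
    if m.sum()>9: print(n,'arm fit',m.sum(),np.polyfit(xy[m,0]-t[0],xy[m,1]-t[1],1).round(3))
E
python3 look.py
python3 - <<'E'
import sys;sys.path.insert(0,'.')
import numpy as np,cv2
a=np.load('pics/L_top.npz')['im'];b=np.load('pics/L_side.npz')['im']
c=np.hstack([cv2.resize(a[150:270,260:380],(400,400)),cv2.resize(b[150:290,250:390],(400,400))]);cv2.imwrite('pics/c5.png',c[:,:,::-1])
E
```

```text
stand xy mm [-164.7   -0.9] z 144.8 yaz 13.7 F [-0.47 -0.68 -2.03] t 8.0333
top block 1521 ((0.4093971252441406, 0.11984634399414062), (80.85614013671875, 111.96977996826172), 0.06384339928627014)
top arm fit 44 [-0.007 -2.236]
side block 411 ((-0.7911529541015625, 0.7629737854003906), (117.00984954833984, 80.37460327148438), 89.73470306396484)
side pin-tcp 22 [84.2 -1.5] zmax 52.3
side foot-tcp 231 ((7.3762969970703125, -0.22758662700653076), 31.97117805480957) 17.763148852016034
side arm fit 94 [-0.013  0.171]
wrist block 14662 ((0.4825630187988281, 7.440711975097656), (82.47126770019531, 95.94221496582031), 0.3532257378101349)
wrist pin-tcp 152 [83.5 -3.8] zmax 54.9
wrist foot-tcp 2349 ((7.608893394470215, -2.7030375003814697), 32.37373733520508) 19.845207428879277
wrist arm fit 750 [-0.009 -3.802]
```

View pics/c5.png

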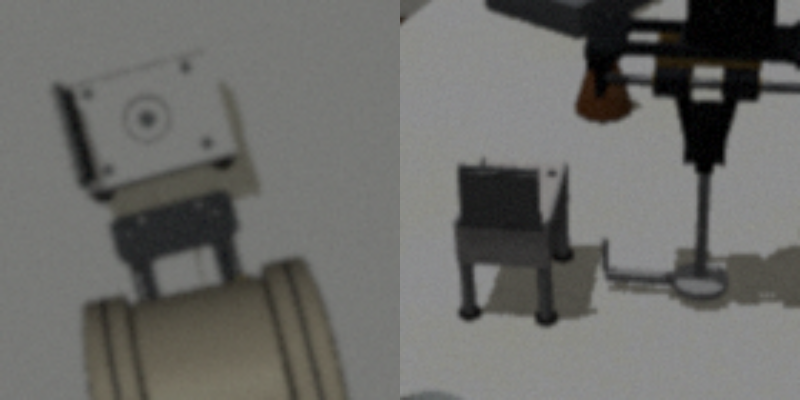

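The crops show the cover folded upright on the left of the block, the insert in its well at (147,118), and the key hanging upright with its pin facing the block. Next I slide the pin under.

>>> arm_command(deltas=[[[2,5,5],[0,0,0],0],[[3,15,6],[0,0,0],0],[[4,25,6],[0,0,0],0],[[4,35,6],[0,0,0],0],[[4,45,6],[0,0,0],0],[[4,55,6],[0,0,0],0],[[4,65,6],[0,0,0],0],[[4,73,6],[0,0,0],0],[[4,80,6],[0,0,0],0],[[4,80,6],[0,0,0],0]])

```text
t: 9.02
eef_pos: [0.52, 0.0548, 0.1382]
tool_rot: [-1.94, -2.47, -0.001]
ft_force: [-0.3, -0.3, -1.8]
width: 0.0159
grasp_force: 30.0
```

>>> arm_command(deltas=[[[0,0,0],[0,0,0],0],[[0,0,0],[0,0,0],0]])

```text
t: 9.18
eef_pos: [0.5186, 0.0545, 0.1384]
tool_rot: [-1.94, -2.471, 0.001]
ft_force: [-0.4, -0.6, -1.9]
width: 0.0158
grasp_force: 30.0
```

```bash
python3 look.py
```

```text
stand xy mm [-85.    3.1] z 138.4 yaz 13.7 F [-0.39 -0.56 -1.88] t 9.1833
top block 203 ((30.37209701538086, -2.1479339599609375), (20.157878875732422, 105.9349136352539), 0.07727643102407455)
side block 404 ((-0.7073287963867188, 1.6363677978515625), (80.58680725097656, 118.17698669433594), 0.5526617169380188)
side foot-tcp 224 ((7.840924263000488, 0.973128080368042), 32.117820739746094) 11.886706880958855
side arm fit 48 [-0.025  0.807]
wrist block 10916 ((0.5139427185058594, -1.4505767822265625), (113.78762817382812, 81.22450256347656), 89.9878921508789)
wrist foot-tcp 2367 ((7.787903785705566, -2.783491373062134), 32.30430221557617) 13.773192238228516
wrist arm fit 346 [-0.012 -3.237]
```

>>> arm_command(deltas=[[[0,0,-5],[0,0,0],0],[[0,0,-9],[0,0,0],0],[[0,0,-12],[0,0,0],0],[[0,0,-15],[0,0,0],0],[[0,0,-15],[0,0,0],0],[[0,0,-15],[0,0,0],0]])

```text
t: 9.83
eef_pos: [0.5191, 0.055, 0.1539]
tool_rot: [1.939, 2.471, 0.001]
ft_force: [-0.7, 2.8, -0.9]
width: 0.0158
grasp_force: 30.0
```

>>> arm_command(deltas=[[[0,0,-2],[0,0,0],0],[[0,0,-2],[0,0,0],0],[[0,0,-2],[0,0,0],0]])

```text
t: 10.08
eef_pos: [0.5189, 0.0548, 0.1556]
tool_rot: [-1.94, -2.471, -0.0]
ft_force: [-1.4, 1.9, -1.2]
width: 0.0159
grasp_force: 30.0
```

```bash
python3 -c "
from h import *
inst();print(ctrl.state()['moment'],ctrl.state()['tool_rot'])"
```

```text
stand xy mm [-84.6   3.3] z 155.6 yaz 13.7 F [-1.41  1.92 -1.18] t 10.0833
[0.65215828 0.2915977  0.16051763] [-1.93958565e+00 -2.47111906e+00 -9.12838538e-05]
```

>>> arm_command(deltas=[[[1,0,0],[0,0,0],0],[[2,0,0],[0,0,0],0],[[2,0,0],[0,0,0],0],[[2,0,0],[0,0,0],0]])

```text
t: 10.42
eef_pos: [0.5187, 0.0562, 0.1555]
tool_rot: [1.94, 2.47, -0.0]
ft_force: [0.5, 0.0, -2.1]
width: 0.0159
grasp_force: 30.0
```

```bash
python3 -c "
from h import *
inst();print(ctrl.state()['moment'],ctrl.state()['tool_rot'])"
```

```text
stand xy mm [-84.5   4.8] z 155.5 yaz 13.7 F [ 0.52  0.05 -2.06] t 10.4167
[-0.00946685 -0.05761072  0.03456367] [ 1.94016807e+00  2.47028967e+00 -2.59277650e-04]
```

>>> arm_command(deltas=[[[0.5,0,-3],[0,0,0],0],[[0.5,0,-5],[0,0,0],0],[[0.5,0,-7],[0,0,0],0],[[0.5,0,-9],[0,0,0],0],[[0.5,0,-11],[0,0,0],0]])

```text
t: 10.83
eef_pos: [0.5183, 0.0568, 0.1664]
tool_rot: [-1.94, -2.471, 0.001]
ft_force: [3.3, -0.0, -9.5]
width: 0.0158
grasp_force: 30.0
```

```bash
python3 -c "
from h import *
inst();print(ctrl.state()['moment'],ctrl.state()['tool_rot'])"
```

```text
stand xy mm [-84.8   5.4] z 166.4 yaz 13.7 F [ 3.33 -0.   -9.48] t 10.8333
[-0.18451638 -0.30728209 -0.06194652] [-1.94027917e+00 -2.47054278e+00  6.92147885e-04]
```

>>> arm_command(deltas=[[[0,1,-2],[0,0,0],0],[[0,1,-4],[0,0,0],0],[[0,1,-6],[0,0,0],0],[[0,1,-8],[0,0,0],0],[[0,1,-10],[0,0,0],0],[[0,1,-11],[0,0,0],0],[[0,1,-11],[0,0,0],0],[[0,1,-11],[0,0,0],0]])

```text
t: 11.5
eef_pos: [0.5191, 0.0572, 0.1775]
tool_rot: [-1.94, -2.471, 0.001]
ft_force: [-3.5, -1.2, -8.4]
width: 0.016
grasp_force: 30.1
```

```bash
cat > ins.py <<'E'
from h import *
inst();print(ctrl.state()['moment'])
a=np.radians(YAW);M=np.array([[np.cos(a),np.sin(a)],[-np.sin(a),np.cos(a)]])
for n in('top','side','wrist'):
    im,d,p=snap(n);np.savez('pics/L_%s.npz'%n,im=im,d=d)
    q=pts(d,p).reshape(-1,3);xy=(q[:,:2]-S)@M.T*1000;z=q[:,2]*1000
    r=np.hypot(*xy.T);m=(r<13)&(z>85)&(z<135);b=(r>22)&(abs(xy[:,0])<36)&(abs(xy[:,1])<40)&(z>90)&(z<106)
    if m.sum()>3: print(n,m.sum(),b.sum(),'insert top',np.median(z[m]).round(1),'block',np.median(z[b]).round(1))
E
python3 ins.py
```

```text
stand xy mm [-83.8   5.6] z 177.5 yaz 13.7 F [-3.53 -1.19 -8.43] t 11.5
[-0.4963964   1.27697328  0.00676212]
wrist 1205 4711 insert top 114.0 block 97.6
```

The insert stands about 18 mm up. Next I lower the pin and draw the key out.

>>> arm_command(deltas=[[[0,-0.5,3],[0,0,0],0],[[0,-0.5,8],[0,0,0],0],[[0,-0.5,14],[0,0,0],0],[[0,-0.5,20],[0,0,0],0],[[0,-0.5,26],[0,0,0],0],[[0,-0.5,32],[0,0,0],0],[[0,-0.5,38],[0,0,0],0],[[0,-0.5,39],[0,0,0],0],[[0,-0.5,39],[0,0,0],0]])

```text
t: 12.4
eef_pos: [0.5187, 0.0571, 0.138]
tool_rot: [-1.94, -2.471, 0.0]
ft_force: [1.0, -0.2, -2.0]
width: 0.0157
grasp_force: 30.0
```

```bash
python3 ins.py
```

```text
stand xy mm [-84.2   5.6] z 138.0 yaz 13.7 F [ 0.97 -0.15 -1.98] t 12.4
[-0.05640031 -0.04050892 -0.04004528]
wrist 1030 5269 insert top 113.7 block 97.6
```

>>> arm_command(deltas=[[[0,-8,0],[0,0,0],0],[[0,-20,0],[0,0,0],0],[[0,-32,0],[0,0,0],0],[[0,-44,0],[0,0,0],0],[[0,-56,0],[0,0,0],0],[[0,-68,0],[0,0,0],0],[[0,-80,0],[0,0,0],0],[[0,-88,0],[0,0,0],0],[[0,-90,0],[0,0,0],0],[[0,-90,0],[0,0,0],0]])

```text
t: 13.38
eef_pos: [0.4313, 0.0355, 0.1388]
tool_rot: [1.94, 2.47, -0.001]
ft_force: [-0.2, -0.4, -2.2]
width: 0.0163
grasp_force: 30.0
```

>>> arm_command(deltas=[[[0,0,2],[0,0,0],0],[[0,0,4],[0,0,0],0],[[0,0,5],[0,0,0],0],[[0,0,5.5],[0,0,0],0],[[0,0,5.5],[0,0,0],0]])

```text
t: 13.8
eef_pos: [0.4315, 0.036, 0.1328]
tool_rot: [-1.939, -2.471, -0.0]
ft_force: [-0.3, -0.7, -1.8]
width: 0.0158
grasp_force: 30.0
```

```bash
python3 look.py; python3 ins.py|tail -1
```

```text
stand xy mm [-174.     6.4] z 132.8 yaz 13.7 F [-0.31 -0.72 -1.79] t 13.8
top block 1376 ((0.21715164184570312, 0.24618148803710938), (80.37837219238281, 112.02645874023438), 0.3253616690635681)
top arm fit 20 [ 0.027 -3.496]
side block 409 ((-0.630340576171875, 1.547149658203125), (120.81684112548828, 80.24454498291016), 89.8892822265625)
side pin-tcp 14 [84.8 -1.3] zmax 40.1
side foot-tcp 183 ((6.302690505981445, -0.1513795554637909), 31.09113121032715) 6.585069142780281
wrist block 10468 ((-8.17685317993164, -1.4622993469238281), (66.26473999023438, 113.67670440673828), 0.07535703480243683)
wrist pin-tcp 115 [83.8 -3.3] zmax 44.1
wrist foot-tcp 2325 ((7.69417667388916, -3.2660253047943115), 32.22633743286133) 8.299893081293225
wrist arm fit 380 [-1.000e-03 -3.945e+00]
wrist 832 4564 insert top 113.1 block 97.6
```

>>> arm_command(deltas=[[[0,0,0.7],[0,0,0],0],[[0,0,1],[0,0,0],0],[[0,0,1],[0,0,0],0]])

```text
t: 14.35
eef_pos: [0.4317, 0.0359, 0.1324]
tool_rot: [1.94, 2.471, 0.0]
ft_force: [-1.3, 0.8, 4.7]
width: 0.0159
grasp_force: 30.0
```

On the bench. Release, rise, and check.

>>> arm_command(deltas=[[[0,0,-0.5],[0,0,0],0],[[0,0,-0.5],[0,0,0],0.2],[[0,0,-0.5],[0,0,0],0.4],[[0,0,-0.5],[0,0,0],0.7],[[0,0,-0.5],[0,0,0],0.7],[[0,0,-0.5],[0,0,0],0.7],[[0,0,-0.5],[0,0,0],0.7]])

```text
t: 14.93
eef_pos: [0.4315, 0.0358, 0.1325]
tool_rot: [1.94, 2.471, 0.0]
ft_force: [0.2, -0.9, -0.2]
width: 0.0424
grasp_force: 0.0
```

>>> arm_command(deltas=[[[0,0,-5],[0,0,0],0.7],[[0,0,-20],[0,0,0],0.7],[[0,0,-45],[0,0,0],0.7],[[0,0,-75],[0,0,0],0.7],[[0,0,-105],[0,0,0],0.7],[[0,0,-120],[0,0,0],0.7],[[0,0,-120],[0,0,0],0.7]])

```text
t: 15.52
eef_pos: [0.4331, 0.0361, 0.2563]
tool_rot: [1.937, 2.467, 0.004]
ft_force: [0.7, -1.1, -0.3]
width: 0.0607
grasp_force: 0.0
```

```bash
python3 ins.py; python3 - <<'E'
import numpy as np,cv2
a=np.load('pics/L_top.npz')['im'];b=np.load('pics/L_side.npz')['im']
c=np.hstack([cv2.resize(a[130:270,220:360],(400,400)),cv2.resize(b[150:290,250:390],(400,400))]);cv2.imwrite('pics/c6.png',c[:,:,::-1])
E
```

```text
stand xy mm [-172.4    6.1] z 256.3 yaz 13.7 F [ 0.71 -1.08 -0.34] t 15.5167
[ 0.00643881 -0.1182334  -0.01508838]
top 103 756 insert top 113.8 block 97.2
wrist 725 4213 insert top 113.9 block 97.6
```

View pics/c6.png

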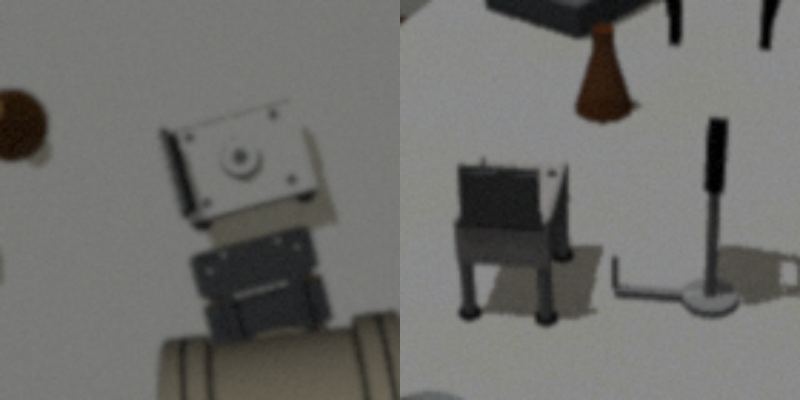

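The key stands upright clear of the block, the cover is folded, the insert is about 18 mm up, and the glassware is where it was. I'm handing in.

```bash
python3 -c "
from workcell import ctrl
print(ctrl.job_done())"
```

```text
the job is handed in; nothing more can be done
None
```

I handed the job in at about 15.5 s; the result was not reported back. In the last pictures the cover was folded, the insert stood about 18 mm up, the key stood upright clear of the block, and the glassware in view was undisturbed.

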